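# Hang rinsed measuring-plate carriers under the air nozzles of a drying rack

## Task

Load the drying rack with the rinsed measuring plates: swing the clamp lever on the rail's socket block up and open, hook every plate carrier that stands on the bench onto the rail at the open loading gap, and slide each one along until it hangs freely right beneath an air nozzle, one carrier to a nozzle. Then swing the clamp lever fully down again, shut over the gap, leaving the other things on the bench where they are.

Things in the scene. Friction and masses are not known exactly. Their poses are not given: they have to be found in the camera images.
- rack: drying rack, fixed: steel drip tray 110 x 480 mm, 20 mm tall, with a level polished rail (12 mm thick, friction 0.2, axis 156 mm above the bench) along the rack's y, from a socket block (40 x 36 mm, 168 mm tall, hinge ears to 193 mm, -y end) to a post (196 mm tall, +y end). Carriers hang with their grips on the robot's side (-x) of it. Origin on the bench under the rail; y along it, x away from the robot
- station1 (a point): point on the rail's axis right below the brass nozzle nearest the loading gap. Nozzles (20 mm collars) sit on an air tube, 14 mm thick, right above the rail, axis 187 mm above the bench. The tube starts at the post and ends 119 mm short of the lever's hinge: under it there is no room to hook a carrier on (nozzle tips 8 mm above a hung hook), but carriers slide beneath. Axes as the rack's
- station2 (a point): point on the rail's axis right below the second nozzle, 70 mm in +y from station1; axes as the rack's
- station3 (a point): point on the rail's axis right below the third nozzle, 70 mm in +y from station2; axes as the rack's
- station4 (a point): point on the rail's axis right below the last nozzle, nearest the post, 70 mm in +y from station3, 62 mm from the post's near face; a fixed stop collar on the rail (22 mm in diameter), its near face 22 mm in +y from this point, stops a hook 12 mm past it; axes as the rack's
- gap (a point): point on the rail's axis in the loading gap, open from above when the lever is open: 72 mm in +y from the lever's hinge, 86 mm from station1; axes as the rack's
- clamp_lever (a joint): angle of the clamp lever, a steel bar 100 mm long, hinged on the socket block: 0 = shut, lying level over the rail across the loading gap (nothing can be hooked on or come off); grows as its free end rises and swings up and back over the block; 1.57 = upright, 1.9 = end stop. The stiff hinge leaves it wherever it is put; 1 to 2 N at the knob moves it. Starts shut or up to 0.25 open
- lever_hinge (a point): point on the lever's hinge axis, above the rail, 182 mm above the bench; the axis is the rack's x
- lever_knob (a point): middle of the lever's black round knob, 14 mm thick, 40 mm long, axis along the rack's x, sticking out from the lever towards the robot's side: 95 mm from the hinge axis, 30 mm to -x of the rail's plane. Turns with the lever
- carrier1_centre (a point): carrier, all four alike: aluminium hanger, 150 mm tall, 210 to 345 g, standing upright on a flat steel base (68 mm in x, 58 in y, 4 thick) with three upright steel discs (36 mm) on it. In front (-x) at the top a grey grip block, 22 mm in x, 18 in y, 38 tall, its centre 27 mm to -x and 56 mm above this point. This point: middle axis, 75 mm above the underside. Three or four are present; an absent one is None
- carrier1_hook (a point): where the rail's axis lies in carrier1's hook when it hangs: middle axis, 121 mm above the underside (hung: underside 35 mm above the bench). The hook, all alike: behind the grip, a roof-shaped strip 20 mm long in y, open below, its ridge (128 mm up inside, 132 outside) centres itself on the rail; channel 26 mm wide in x between the riser at -x and a lip at +x that reaches down to 110 mm
- carrier2_centre (a point): carrier2, like carrier1: point on its middle axis, 75 mm above the underside; axes as for carrier1; None if absent
- carrier2_hook (a point): where the rail's axis lies in carrier2's hook when it hangs: middle axis, 121 mm above the underside
- carrier3_centre (a point): carrier3, like carrier1: point on its middle axis, 75 mm above the underside; axes as for carrier1; None if absent
- carrier3_hook (a point): where the rail's axis lies in carrier3's hook when it hangs: middle axis, 121 mm above the underside
- carrier4_centre (a point): carrier4, like carrier1: point on its middle axis, 75 mm above the underside; axes as for carrier1; None if absent
- carrier4_hook (a point): where the rail's axis lies in carrier4's hook when it hangs: middle axis, 121 mm above the underside
- grease_jar: bystander: low amber glass jar, 36 mm across, 45 mm tall; origin at the centre of its underside
- petri_dish: bystander: closed glass dish, 56 mm across, 14 mm tall; origin at the centre of its underside
- reagent_bottle: bystander: amber bottle, 64 mm across, 130 mm tall; origin at the centre of its underside
- beaker: bystander: glass beaker, 68 mm across, 85 mm tall; origin at the centre of its underside
- spatula: bystander: steel spatula lying flat, 170 mm long (origin at its middle)
- tip_box: bystander: clear closed tip box, 85 x 120 x 50 mm; origin at the centre of its underside
- oil_bottle: bystander: small white bottle, 32 mm across, 60 mm tall; origin at the centre of its underside
Mind the look-alikes: they are no part of the job. What is shaped like the part that bears carrier3_centre but blue is not meant.

How it is judged (in metres and radians):
On the way, in this order (a step that is already met when the one before it is completed fails the run):
1. the clamp lever is swung open (value of joint clamp_lever above 1.2 rad), for 0.2 s.
2. every carrier hangs on the rail beneath a nozzle ((distance between carrier1_hook and station1 below 0.014 m or distance between carrier1_hook and station2 below 0.014 m or distance between carrier1_hook and station3 below 0.014 m or distance between carrier1_hook and station4 below 0.014 m) and angle between each of carrier1_hook, carrier2_hook, carrier3_hook, carrier4_hook's own z axis and vertical below 0.3 rad and (distance between carrier2_hook and station1 below 0.014 m or distance between carrier2_hook and station2 below 0.014 m or distance between carrier2_hook and station3 below 0.014 m or distance between carrier2_hook and station4 below 0.014 m) and (distance between carrier3_hook and station1 below 0.014 m or distance between carrier3_hook and station2 below 0.014 m or distance between carrier3_hook and station3 below 0.014 m or distance between carrier3_hook and station4 below 0.014 m) and (distance between carrier4_hook and station1 below 0.014 m or distance between carrier4_hook and station2 below 0.014 m or distance between carrier4_hook and station3 below 0.014 m or distance between carrier4_hook and station4 below 0.014 m)), for 0.2 s.
At the end, for the whole second after the job is handed in: every carrier present hangs upright (within 0.3 rad) on the rail with its hook within 14 mm of the point below a nozzle, one to a nozzle, and the clamp lever is shut (below 0.1 rad) (all of step 2 and value of joint clamp_lever below 0.1 rad); the robot touches nothing.
It fails at once if another thing on the bench is pushed more than 6 cm away or knocked over (distance of any of grease_jar, petri_dish, reagent_bottle, beaker, spatula, tip_box, oil_bottle from where it was at the start of the episode above 0.06 m or angle between any of grease_jar, petri_dish, reagent_bottle, beaker, tip_box, oil_bottle's own z axis and vertical above 0.8 rad).
Of carrier1, carrier2, carrier3, carrier4 only 3 to 4 are there at a start; the rules pass over those that are not, and their reading is None.
At some moment in a run one of carrier1, carrier2, carrier3, carrier4 may be knocked a few centimetres aside while the robot is not near it.
Once in a run the grip may slacken for a moment while it holds something.
It also fails if it takes over 210 s, if anything falls off the work surface, if the arm or the gripper's body presses on something with over 40 N, if the wrist force passes 120 N, or if a joint passes its speed limit or range.

## Robot

A 6-joint arm with a two-finger parallel gripper is mounted at the origin on the work surface. World frame = base frame: x ahead of the robot, y to its left, z up, the work surface at z = 0. Lengths are in m, angles in degrees, forces in N, time in s.
With the tool pointing down it reaches from about 0.3 to 0.775 m from the base axis. Payload 14.6 kg.
Tool frame: the origin (TCP) lies between the finger pads; the fingertips stand 11 mm ahead of it and the grasp point (between the pads) lies 8 mm behind it (arm.tcp_to_tips is the distance from the TCP to the fingertips, in m); z points along the fingers, y is the direction in which the jaws open and shut (so a half turn about z gives the same grasp; the last joint's range is limited). The gripper opens to 85 mm and grips with 20 to 120 N. Pads are 22 mm wide; open, the fingers measure 114 mm over their backs; the gripper's body (76 mm by 85 mm) begins 54 mm behind the grasp point. The pads swing forward as they close: fully open they stand 13 mm farther back than shut.
Start: joints at [73.419, 17.183, 87.147, -0, 75.671, -3.816], TCP at [0.122, 0.536, 0.216] pointing down, gripper open.
Joint ranges: [-173.82, 173.82], [-45.26, 126.66], [13.44, 144.39], [-59.66, 239.66], [0, 175.72], [-146.38, 146.38]. Speed limits (degrees/s): [127.2, 127.2, 147.25, 180, 180, 180].

## Interface

Orientations are given as [roll, pitch, yaw] about the fixed x, y, z axes, in that order (R = Rz(yaw) Ry(pitch) Rx(roll)).
In Python, from station import arm, kinematics, viewer, telemetry gives the robot as it stands. Calls block until the motion is done:
- arm.move_ptp(position, orientation): joint-space move of the TCP to a pose.
- arm.move_straight(position, vel=0.15, rotation=None): straight line of the TCP; rotation=None keeps the orientation; vel is the mean speed in m/s.
- arm.move_j(angles): joint-space move.
- arm.let_go() and arm.clamp(effort=None): open the fingers fully, or close them until they stop; effort is the grip in N (None keeps the last).
- arm.pause(seconds).
- kinematics.solve_ik(position, orientation): joint angles nearest the present ones, or None.
- viewer.camera(name): name is "scene" or "top" or "wrist"; returns a dict with "pixels" (384x512x3 uint8, red, green, blue), "fx", "fy", "cx", "cy" (pixels), "extrinsics" (4x4, takes a point from world to camera coordinates); the wrist camera has in their place "tool_from_camera" (4x4, takes a point from camera to tool coordinates, whose origin is the TCP and whose axes are the flange's). Camera axes: x right, y up, looking along -z (the intrinsics and any distortion apply to the point x, -y, -z); pixel columns grow to the right and rows downward; lengths in m; the calibration is good to about 2 mm. The wrist camera is an equidistant fisheye: a pixel r from the principal point sees the ray r / f radians off the axis. A picture is of the moment at which its call begins: read the wrist's pose just before it. There is no depth.
A pose or a line that the arm cannot do raises arm.Unreachable and nothing moves.
- arm.job_done(): hands the job in, once; it reports no verdict.
Readings, each from a call of its own:
- telemetry.current_time(): time.
- telemetry.current_q(): joint angles.
- telemetry.current_joint_velocities(): joint speeds.
- telemetry.current_tau(): joint torques, N m.
- telemetry.current_tcp_pos(): TCP position.
- telemetry.current_orientation(): TCP orientation.
- telemetry.current_contact_force(): force on the tool from outside, world axes, zero at the start.
- telemetry.current_ft_torque(): the same for the moment, N m.
- telemetry.current_opening(): finger opening in m.
Only numpy, scipy, OpenCV 4.12 (cv2) and the standard library are available. Lean on these libraries where they do the work, as an engineer would, in place of code of your own. Each camera call takes 0.05 s, during which the arm holds its last target. There are 200 camera calls.

## Working session

There is one attempt and no reset: what is moved stays moved. The work goes in short steps, each a Python script; the robot and the scene stay as the last script left them, time stands still between calls to the robot, and variables do not carry over. Pictures are saved under pics/ and viewed, about 12 in all and at most 16, crops included, and the job is handed in when it is done.

```bash
ls; mkdir -p pics
python3 - <<'E'
from station import arm,kinematics,viewer,telemetry
import cv2,numpy as np
for n in("scene","top"):
    c=viewer.camera(n); cv2.imwrite(f"pics/{n}0.png",cv2.resize(c["pixels"][:,:,::-1],(800,600),interpolation=cv2.INTER_CUBIC))
    cv2.imwrite(f"pics/{n}0_raw.png",c["pixels"][:,:,::-1])
    print(n,[c[k] for k in("fx","fy","cx","cy")],np.round(c["extrinsics"],4).tolist(),c.keys())
c=viewer.camera("wrist");print([c[k] for k in("fx","fy","cx","cy")],np.round(c["tool_from_camera"],4).tolist(),c.keys())
print(telemetry.current_time(),telemetry.current_orientation())
E
```

```text
pics
scene [396.06496238827276, 396.06496238827276, 256.0002090404507, 196.08767781525884] [[0.7364, 0.6765, 0.0086, -0.4072], [-0.535, 0.5744, 0.6196, 0.2062], [0.4142, -0.4609, 0.7849, -1.4061], [0.0, 0.0, 0.0, 1.0]] dict_keys(['pixels', 'fx', 'fy', 'cx', 'cy', 'extrinsics'])
top [412.46673495104966, 412.46673495104966, 253.98094748396244, 194.33723769027733] [[0.0105, -0.9999, -0.0077, -0.0037], [0.9958, 0.0098, 0.091, -0.5808], [-0.0909, -0.0086, 0.9958, -1.3466], [0.0, 0.0, 0.0, 1.0]] dict_keys(['pixels', 'fx', 'fy', 'cx', 'cy', 'extrinsics'])
[297.3186396354542, 297.3186396354542, 252.30712408408954, 187.62446518675875] [[0.0007, 0.958, 0.2868, 0.0736], [1.0, -0.0009, 0.0004, -0.0009], [0.0006, 0.2868, -0.958, -0.159], [0.0, 0.0, 0.0, 1.0]] dict_keys(['pixels', 'fx', 'fy', 'cx', 'cy', 'tool_from_camera'])
0.15 [-1.79951359e+02 -2.77138362e-03  1.67233655e+02]
```

View pics/top0.png

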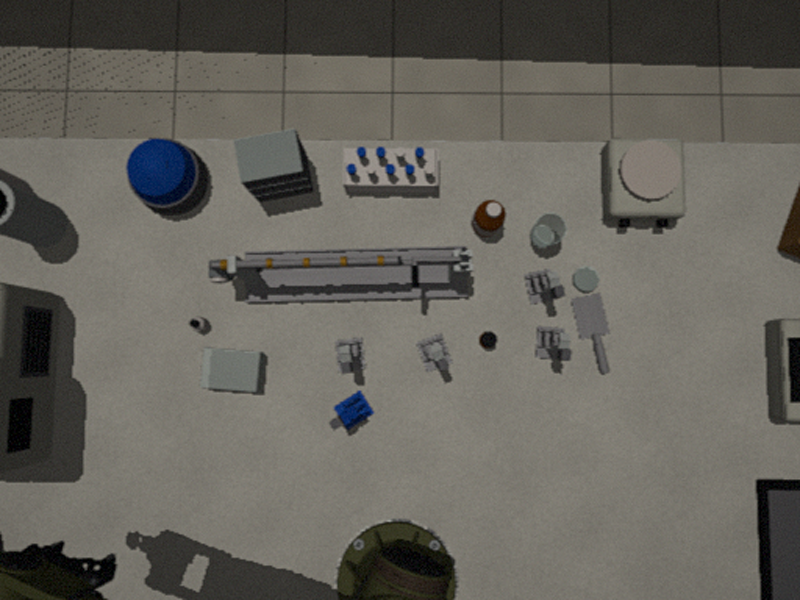

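View pics/scene0.png

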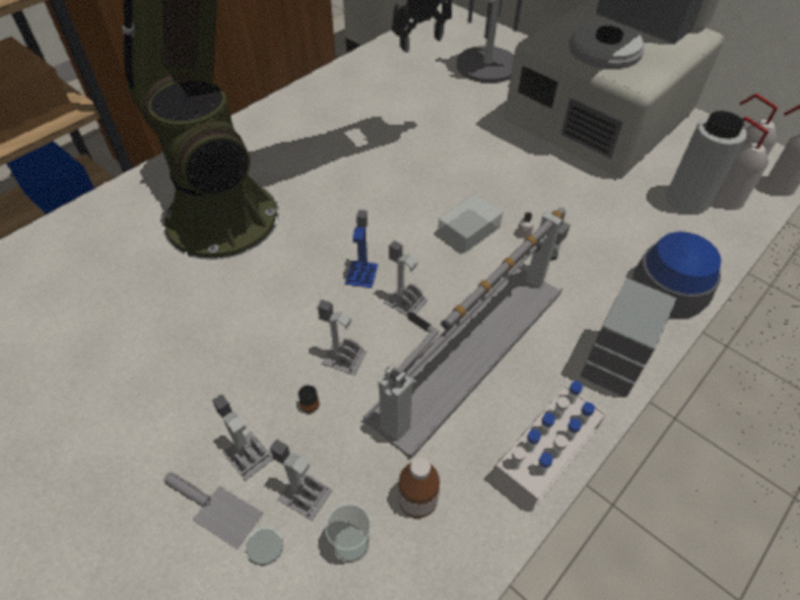

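Top view shows four grey carriers at (543,287), (550,342), (434,352) and (350,353). The blue look-alike is at (352,410). The rail runs from the socket block at (462,260) to the post at (222,267), and the knob is at (424,300). The scene view agrees: grips at (222,405), (281,452), (325,310) and (397,250), with the blue one at (362,217). I choose the four grey ones.

```bash
cat > h.py <<'E'
from station import arm,kinematics,viewer,telemetry
import cv2,numpy as np
from scipy.spatial.transform import Rotation as R
F=np.diag([1,-1,-1])
def snap(n,f=None):
    p=np.array(telemetry.current_tcp_pos());o=np.array(telemetry.current_orientation())
    c=viewer.camera(n)
    if n=="wrist":
        T=np.eye(4);T[:3,:3]=R.from_euler('xyz',o,degrees=True).as_matrix();T[:3,3]=p
        c["W"]=T@c["tool_from_camera"]; c["fish"]=True
    else: c["W"]=np.linalg.inv(c["extrinsics"]); c["fish"]=False
    if f: np.save(f"pics/{f}.npy",c,allow_pickle=True)
    return c
def load(f): return np.load(f"pics/{f}.npy",allow_pickle=True).item()
def ray(c,u,v):
    x,y=(u-c["cx"])/c["fx"],(v-c["cy"])/c["fy"]
    if c["fish"]:
        r=np.hypot(x,y)+1e-12; d=np.array([x/r*np.sin(r),y/r*np.sin(r),np.cos(r)])
    else: d=np.array([x,y,1.])
    return c["W"][:3,3],c["W"][:3,:3]@(F@d)
def onz(c,u,v,z):
    o,d=ray(c,u,v); return o+d*(z-o[2])/d[2]
def proj(c,P):
    P=np.atleast_2d(P); q=((P-c["W"][:3,3])@c["W"][:3,:3])@F
    if c["fish"]:
        n=np.hypot(q[:,0],q[:,1])+1e-12; s=np.arctan2(n,q[:,2])/n
    else: s=1/q[:,2]
    return np.c_[c["cx"]+c["fx"]*q[:,0]*s,c["cy"]+c["fy"]*q[:,1]*s]
def crop(c,u,v,w,h,k):
    M=np.float32([[k,0,-k*(u-w/2)],[0,k,-k*(v-h/2)]])
    return cv2.warpAffine(c["pixels"][:,:,::-1].copy(),M,(int(w*k),int(h*k)),flags=cv2.INTER_CUBIC)
def down(yaw): return [180,0,yaw]
E
python3 - <<'E'
from h import *
c=snap("top","top1");snap("scene","scene1")
print("cam",c["W"][:3,3])
for n,u,v,z in[("c1",543,287,.02),("c2",550,342,.02),("c3",434,352,.02),("c4",350,353,.02),("blue",352,410,.02),("blockend",468,257,.18),("post",225,265,.196),("knob",424,300,.182),("n1",382,260,.187),("n4",269,263,.187)]:
    print(n,onz(c,u/1.5625,v/1.5625,z).round(3))
E
```

```text
cam [ 0.45599873 -0.00961095  1.39381783]
c1 [ 0.62 -0.31  0.02]
c2 [ 0.503 -0.324  0.02 ]
c3 [ 0.479 -0.078  0.02 ]
c4 [0.475 0.101 0.02 ]
blue [0.355 0.094 0.02 ]
blockend [ 0.657 -0.134  0.18 ]
post [0.635 0.325 0.196]
knob [ 0.574 -0.05   0.182]
n1 [0.649 0.03  0.187]
n4 [0.641 0.244 0.187]
```

Run:
```python
from h import *
for y in(180,0,160,-160):
  for p in([.58,-.05,.33],[.5,-.32,.3],[.62,-.31,.3],[.6,-.1,.17],[.61,.25,.17]): print(y,p,np.round(kinematics.solve_ik(p,down(y)) if kinematics.solve_ik(p,down(y)) is not None else 0))
ims=[]
arm.move_ptp([.45,.1,.38],down(180))
for i,p in enumerate([[.56,-.03,.33],[.44,.02,.30],[.53,-.30,.30]]):
    arm.move_ptp(p,down(180)); c=snap("wrist",f"w{i}"); cv2.imwrite(f"pics/w{i}.png",cv2.resize(c["pixels"][:,:,::-1],(800,600),interpolation=cv2.INTER_CUBIC))
print(telemetry.current_time())
```

```text
180 [0.58, -0.05, 0.33] [ -9.  18.  71.   0.  91. -99.]
180 [0.5, -0.32, 0.3] [ -36.   20.   72.    0.   88. -126.]
180 [0.62, -0.31, 0.3] [ -30.   35.   51.    0.   94. -120.]
180 [0.6, -0.1, 0.17] [ -13.   27.   80.    0.   73. -103.]
180 [0.61, 0.25, 0.17] [ 19.  33.  70.   0.  76. -71.]
0 [0.58, -0.05, 0.33] [-9. 18. 71. -0. 91. 81.]
0 [0.5, -0.32, 0.3] [-36.  20.  72.  -0.  88.  54.]
0 [0.62, -0.31, 0.3] [-30.  35.  51.  -0.  94.  60.]
0 [0.6, -0.1, 0.17] [-13.  27.  80.  -0.  73.  77.]
0 [0.61, 0.25, 0.17] [ 19.  33.  70.  -0.  76. 109.]
160 [0.58, -0.05, 0.33] [ -9.  18.  71.   0.  91. -79.]
160 [0.5, -0.32, 0.3] [ -36.   20.   72.    0.   88. -106.]
160 [0.62, -0.31, 0.3] [ -30.   35.   51.    0.   94. -100.]
160 [0.6, -0.1, 0.17] [-13.  27.  80.   0.  73. -83.]
160 [0.61, 0.25, 0.17] [ 19.  33.  70.   0.  76. -51.]
-160 [0.58, -0.05, 0.33] [  -9.   18.   71.    0.   91. -119.]
-160 [0.5, -0.32, 0.3] [ -36.   20.   72.    0.   88. -146.]
-160 [0.62, -0.31, 0.3] [ -30.   35.   51.    0.   94. -140.]
-160 [0.6, -0.1, 0.17] [ -13.   27.   80.    0.   73. -123.]
-160 [0.61, 0.25, 0.17] [ 19.  33.  70.   0.  76. -91.]
5.0417
```

View pics/w0.png

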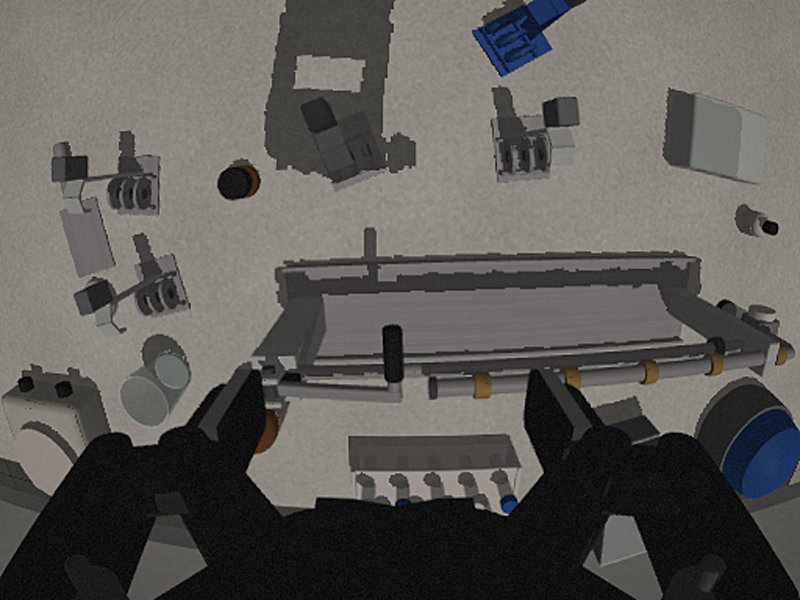

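View pics/w1.png

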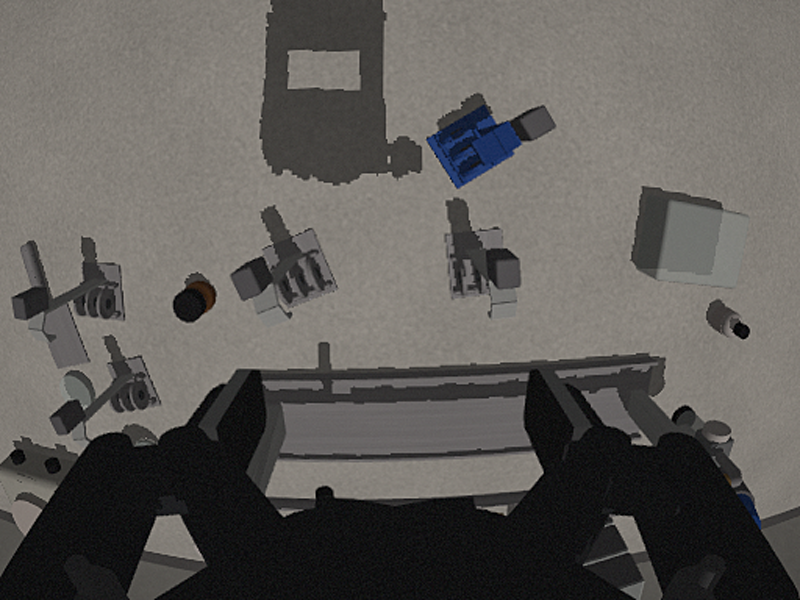

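View pics/w2.png

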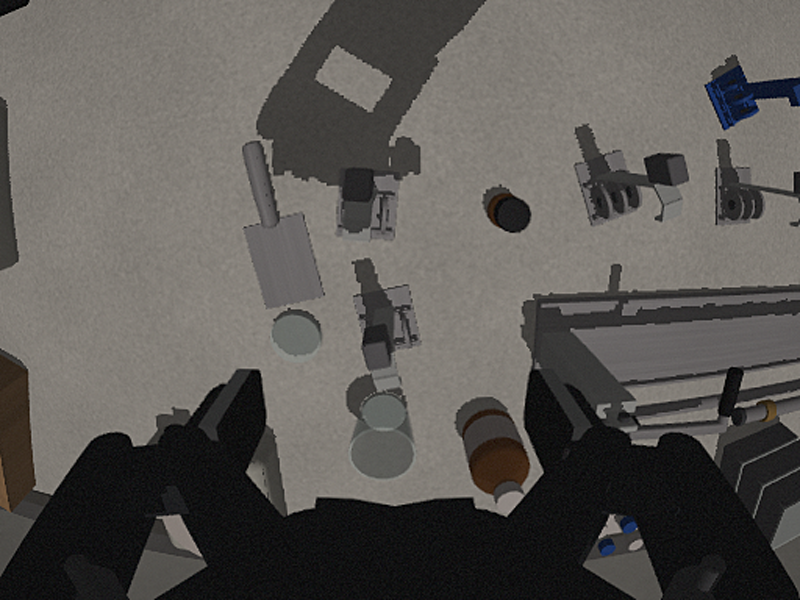

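The wrist views show the knob at (393,325)-(392,382) in w0 and the nozzles at (482,385), (572,378), (650,371) and (716,362). All grips face the robot. Next: one tile of close crops, four carriers together.

Run:
```python
from h import *
w1,w2=load("w1"),load("w2"); k=1.5625
T=[crop(w2,375/k,335/k,100,75,4),crop(w2,367/k,205/k,100,75,4),crop(w1,285/k,270/k,100,75,4),crop(w1,485/k,265/k,100,75,4)]
cv2.imwrite("pics/tile.png",np.vstack([np.hstack(T[:2]),np.hstack(T[2:])]))
# rack fit
from scipy.optimize import least_squares
t,w0=load("top1"),load("w0")
ob=[(t,[(382,260),(344,261),(307,262),(269,263)]),(w0,[(482,385),(572,378),(650,371),(716,362)]),(w2,[(766,410)])]
def f(p):
    r=[]
    for c,q in ob:
        ys=158+70*np.arange(len(q)); P=np.c_[p[0]-np.sin(p[2])*ys/1e3,p[1]+np.cos(p[2])*ys/1e3,np.full(len(q),.187)]
        r.append((proj(c,P)-np.array(q)/k).ravel())
    return np.concatenate(r)
s=least_squares(f,[.65,-.13,.03]);print(s.x,s.fun.round(1))
np.save("rack.npy",s.x)
# knob triangulation
def tri(a,b):
    A=[];B=[]
    for c,u,v in(a,b):
        o,d=ray(c,u/k,v/k);d/=np.linalg.norm(d);M=np.eye(3)-np.outer(d,d);A.append(M);B.append(M@o)
    return np.linalg.solve(sum(A),sum(B))
print("knob free",tri((w0,393,327),(w2,735,370)),"lever end",tri((w0,393,380),(w2,724,415)))
```

```text
[ 0.65434176 -0.12240943  0.04257822] [-1.9  0.4 -1.3  0.5 -1.2  0.7 -0.5  0.8  0.6  0.1 -0.6  0.3 -1.  -0.3
 -1.8  0.2 -0.1  0.2]
knob free [ 0.59836363 -0.03115896  0.19452469] lever end [ 0.63764518 -0.03119068  0.19718009]
```

View pics/tile.png

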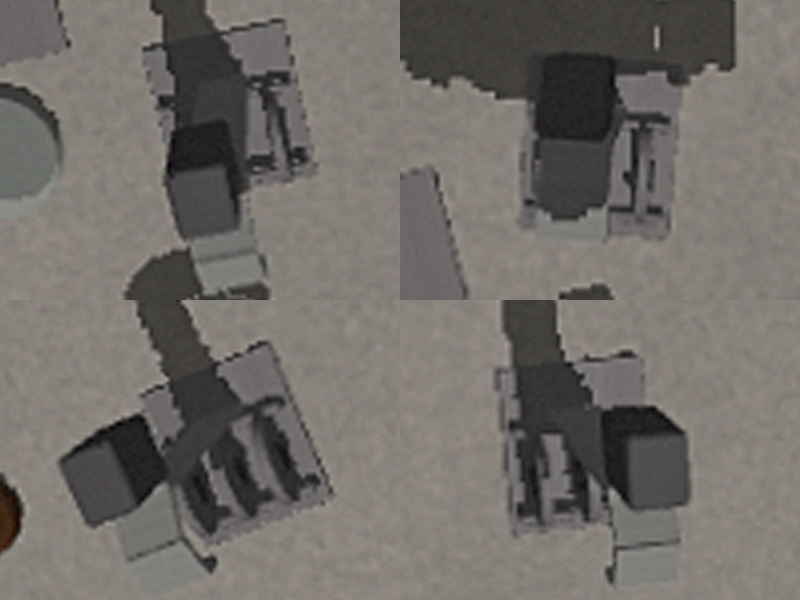

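Each crop shows a dark grip block facing the robot on an aluminium hanger, with a grey base. Corner pixels are read off the tile for a pose fit.

```bash
cat >> h.py <<'E'
from scipy.optimize import least_squares
G={"FL":(-.038,-.009,.15),"FR":(-.038,.009,.15),"BR":(-.016,.009,.15),"BL":(-.016,-.009,.15),
   "tl":(-.034,-.029,.004),"tr":(-.034,.029,.004),"br":(.034,.029,.004),"bl":(.034,-.029,.004)}
def fit(obs,g):
    """obs: list of (cam,{corner:(u,v) raw})"""
    def f(p):
        r=[]
        for c,q in obs:
            L=np.array([G[n] for n in q]);s,o=np.sin(p[2]),np.cos(p[2])
            P=np.c_[p[0]+o*L[:,0]-s*L[:,1],p[1]+s*L[:,0]+o*L[:,1],L[:,2]]
            r.append((proj(c,P)-np.array(list(q.values()))).ravel())
        return np.concatenate(r)
    s=least_squares(f,g,loss="soft_l1"); return s.x,f(s.x)
def untile(u,v,w,h,k,q,X=0,Y=0): return {n:((a-X+.5)/k+u-w/2-.5,(b-Y+.5)/k+v-h/2-.5) for n,(a,b) in q.items()}
E
python3 - <<'E'
from h import *
w1,w2=load("w1"),load("w2");k=1.5625
D=[(w2,375,335,0,0,dict(FL=(168,175),FR=(229,163),BR=(239,225),BL=(179,237),tl=(143,47),tr=(285,20),br=(316,172)),(.62,-.31,0)),
(w2,367,205,400,0,dict(FL=(541,57),FR=(614,57),BR=(609,137),BL=(537,137),tr=(683,75),br=(668,240)),(.5,-.32,0)),
(w1,285,270,0,300,dict(FL=(60,460),FR=(108,442),BR=(138,505),BL=(90,525),tl=(140,395),tr=(268,343),br=(332,495)),(.48,-.08,0)),
(w1,485,265,400,300,dict(FL=(610,437),FR=(681,432),BR=(688,505),BL=(622,508),tl=(498,370),tr=(643,355),bl=(513,533)),(.48,.1,0))]
res=[]
for c,u,v,X,Y,q,g in D:
    p,r=fit([(c,untile(u/k,v/k,100,75,4,q,X,Y))],g); res.append(p); print(p.round(4),np.degrees(p[2]).round(1),r.round(1))
np.save("carr.npy",res)
E
```

```text
[ 0.6218 -0.3078  0.1977] 11.3 [-0.9 -1.2 -0.6 -1.   0.8  0.9  0.5  0.5  0.1  0.   0.1 -0.  -0.1  0.7]
[ 0.5008 -0.3271 -0.0843] -4.8 [ 0.6 -0.8 -0.3  0.4 -0.7  1.4  0.1  0.1  0.2 -2.6  0.1 -0.1]
[ 0.4766 -0.0779  0.366 ] 21.0 [-1.3 -0.3  0.2 -1.5  0.7  0.5 -0.8  0.9 -0.1  0.   0.3 -0.4  0.8  0.6]
[0.4708 0.1014 0.1332] 7.6 [ 2.1 -0.3  0.3 -0.9 -0.3  0.1  0.6  1.3 -1.2  0.1 -1.2 -0.4 -0.6  0.7]
```

```bash
cat >> h.py <<'E'
rk=np.load("rack.npy"); YAW=180+np.degrees(rk[2]); YAW-=360*(YAW>180)
def rp(x,y,z): # rack coords, origin under hinge
    s,c=np.sin(rk[2]),np.cos(rk[2]); return np.array([rk[0]+c*x-s*y,rk[1]+s*x+c*y,z])
def toR(P): s,c=np.sin(rk[2]),np.cos(rk[2]); d=np.array(P)[:2]-rk[:2]; return np.array([c*d[0]+s*d[1],-s*d[0]+c*d[1],P[2]])
def knob(th,dz=0): return rp(-.036,.095*np.cos(th),.182+.095*np.sin(th)-.008+dz)
def st(): print("t",round(telemetry.current_time(),1),"tcp",np.round(telemetry.current_tcp_pos(),4),"op",round(telemetry.current_opening(),4),"F",np.round(telemetry.current_contact_force(),1))
E
python3 - <<'E'
from h import *
arm.move_ptp(knob(.15,.09),down(YAW)); arm.move_straight(knob(.15),vel=.2); st()
arm.clamp(20); st()
for th in np.arange(.3,1.81,.15): arm.move_straight(knob(th),vel=.15)
st(); arm.let_go(); arm.move_straight(knob(1.8,.07),vel=.2)
c=snap("scene","s2"); cv2.imwrite("pics/s2.png",crop(c,300,210,200,150,4)); st()
E
```

```text
t 6.7 tcp [ 0.6148 -0.0308  0.1895] op 0.0857 F [-0.2 -0.4  1.4]
t 7.5 tcp [ 0.6144 -0.0301  0.1882] op -0.0003 F [0.5 1.5 0.8]
t 10.2 tcp [ 0.6192 -0.1454  0.2662] op -0.0002 F [-0.1  0.5  0.4]
t 11.6 tcp [ 0.6191 -0.1455  0.3356] op 0.0856 F [-0.4  0.2  0.4]
```

View pics/s2.png

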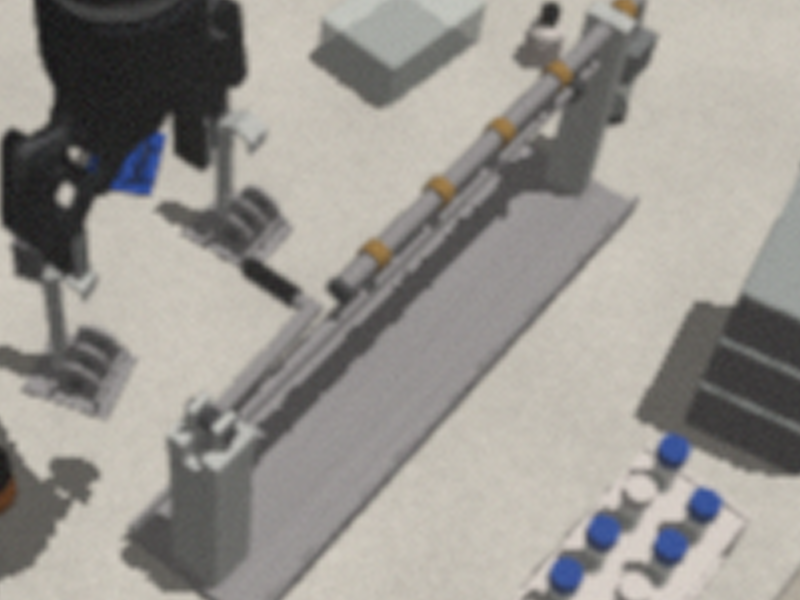

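The scene crop shows the lever still down, knob at (245,265)-(300,298); the fingers closed on nothing. I'll get the angle by projection.

Run:
```python
from h import *
for n in("s2","scene1"):
  c=load(n)
  for th in(0,.1,.2,.3):
    P=[rp(x,.095*np.cos(th),.182+.095*np.sin(th)) for x in(-.05,-.01)]
    q=proj(c,P); print(n,th,((q-[200,135])*4).round(0).tolist(),(q*1.5625).round(0).tolist())
```

```text
s2 0 [[250.0, 275.0], [300.0, 308.0]] [[410.0, 318.0], [430.0, 331.0]]
s2 0.1 [[250.0, 266.0], [300.0, 299.0]] [[410.0, 315.0], [430.0, 328.0]]
s2 0.2 [[249.0, 258.0], [299.0, 292.0]] [[410.0, 312.0], [429.0, 325.0]]
s2 0.3 [[247.0, 251.0], [297.0, 285.0]] [[409.0, 309.0], [429.0, 322.0]]
scene1 0 [[250.0, 275.0], [300.0, 308.0]] [[410.0, 318.0], [430.0, 331.0]]
scene1 0.1 [[250.0, 266.0], [300.0, 299.0]] [[410.0, 315.0], [430.0, 328.0]]
scene1 0.2 [[249.0, 258.0], [299.0, 292.0]] [[410.0, 312.0], [429.0, 325.0]]
scene1 0.3 [[247.0, 251.0], [297.0, 285.0]] [[409.0, 309.0], [429.0, 322.0]]
```

Run:
```python
from h import *
arm.move_straight(knob(.1,.07),vel=.25); arm.move_straight(knob(.1,-.004),vel=.2); st()
w=snap("wrist","w3");s=snap("scene","s3")
cv2.imwrite("pics/t3.png",np.hstack([crop(w,256,230,240,300,1.66),crop(s,265,190,120,150,3.33)])[:498])
```

```text
t 12.8 tcp [ 0.615  -0.0303  0.181 ] op 0.0855 F [0.  0.2 1. ]Traceback (most recent call last):
  File "<stdin>", line 4, in <module>
    return _nx.concatenate(arrs, 1, dtype=dtype, casting=casting)
           ~~~~~~~~~~~~~~~^^^^^^^^^^^^^^^^^^^^^^^^^^^^^^^^^^^^^^^
ValueError: all the input array dimensions except for the concatenation axis must match exactly, but along dimension 0, the array at index 0 has size 498 and the array at index 1 has size 499
```

Run:
```python
from h import *
w=load("w3");s=load("s3")
cv2.imwrite("pics/t3.png",np.hstack([crop(w,256,230,240,300,1.66)[:498],crop(s,265,190,120,150,3.33)[:498]]))
```

```text
(no output)
```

View pics/t3.png

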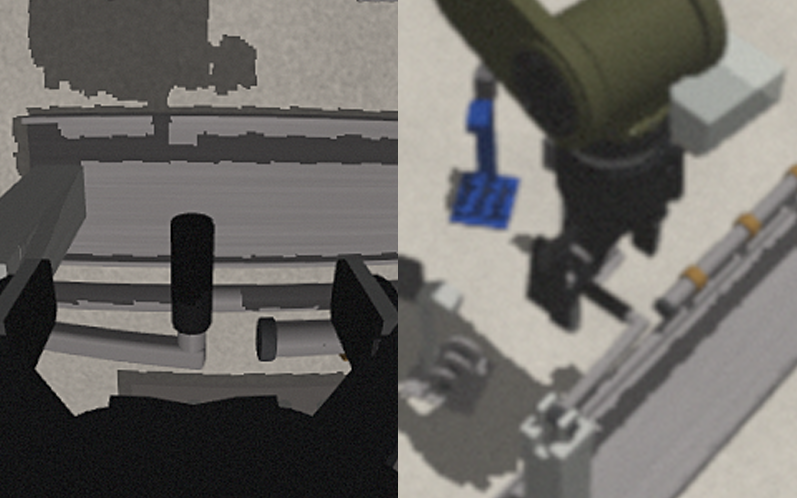

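The left panel shows the knob between the open fingers, slightly left of centre. Clamping again from 8 mm deeper.

Run:
```python
from h import *
arm.clamp(20); st(); arm.pause(.5); st()
w=snap("wrist","w4");s=snap("scene","s4")
cv2.imwrite("pics/t4.png",np.hstack([crop(w,256,230,240,300,1.66)[:498],crop(s,265,190,120,150,3.33)[:498]]))
```

```text
t 13.6 tcp [ 0.6144 -0.0306  0.1794] op 0.0123 F [ 0.5 -7.  -2.3]
t 14.1 tcp [ 0.6144 -0.0306  0.1794] op 0.0124 F [ 0.4 -7.1 -0. ]
```

View pics/t4.png

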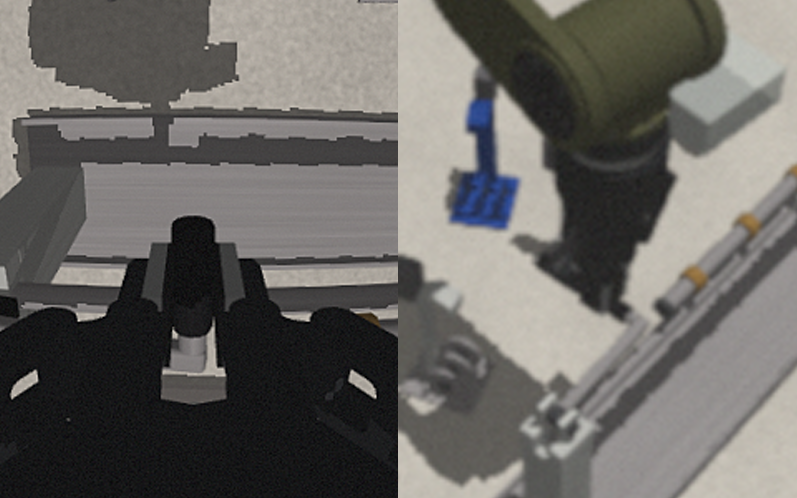

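Run:
```python
from h import *
off=np.array([0,-.002,-.005])
for th in np.arange(.25,1.81,.15):
    arm.move_straight(knob(th)+off,vel=.15)
    if abs(th-.7)<.01 or abs(th-1.3)<.01: st()
st(); arm.let_go(); arm.move_straight(knob(1.8,.07),vel=.2)
c=snap("scene","s5"); cv2.imwrite("pics/s5.png",crop(c,300,210,200,150,3)); st()
```

```text
t 15.2 tcp [ 0.6152 -0.0526  0.2313] op 0.0091 F [-5.6  8.9  9.7]
t 16.2 tcp [ 0.618  -0.1006  0.2636] op -0.0002 F [-3.9  5.8 21.2]
t 16.9 tcp [ 0.6196 -0.1448  0.2666] op 0.0004 F [-6.9 -5.3 27.5]
t 18.3 tcp [ 0.6191 -0.1455  0.3355] op 0.0854 F [-0.5  0.  -0.6]
```

View pics/s5.png

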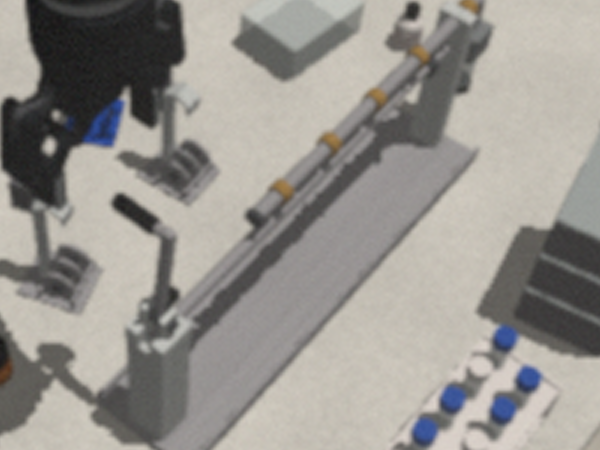

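The lever is now nearly upright, with the knob at (118,200)-(160,232) in the crop. Estimating the angle.

Run:
```python
from h import *
c=load("s5")
for th in(1.1,1.2,1.3,1.4,1.5,1.6):
    P=[rp(x,.095*np.cos(th),.182+.095*np.sin(th)) for x in(-.05,-.01)]
    print(th,((proj(c,P)-[200,135])*3).round(0).tolist())
```

```text
1.1 [[147.0, 180.0], [187.0, 207.0]]
1.2 [[139.0, 184.0], [180.0, 211.0]]
1.3 [[131.0, 189.0], [172.0, 216.0]]
1.4 [[123.0, 194.0], [164.0, 222.0]]
1.5 [[115.0, 201.0], [156.0, 229.0]]
1.6 [[106.0, 209.0], [147.0, 237.0]]
```

Run:
```python
from h import *
arm.clamp(20)
arm.move_straight(rp(-.036,.07,.33),vel=.25); arm.move_straight(rp(-.036,.07,.262),vel=.25)
arm.move_straight(rp(-.036,.0,.262),vel=.1); st()
arm.move_straight(rp(-.036,.03,.262),vel=.2); arm.let_go()
# look at c1 & rail: refine
arm.move_straight(rp(-.08,.10,.30),vel=.25)
w=snap("wrist","w6");s=snap("scene","s6")
arm.move_ptp([.53,-.30,.30],down(180)); w=snap("wrist","w7")
cv2.imwrite("pics/t6.png",np.vstack([np.hstack([crop(load("w6"),256,192,400,300,1)[:,:],crop(s,250,170,133.4,100,3)[:300,:400]]),np.hstack([crop(w,240,214,100,75,4),crop(w,235,131,100,75,4)])]))
st()
```

```text
t 20.8 tcp [ 0.6184 -0.1237  0.2619] op -0.0004 F [-1.   0.2 -1.4]
t 23.7 tcp [ 0.5306 -0.2988  0.3   ] op 0.0852 F [-0.4  0.6 -0. ]
```

View pics/t6.png

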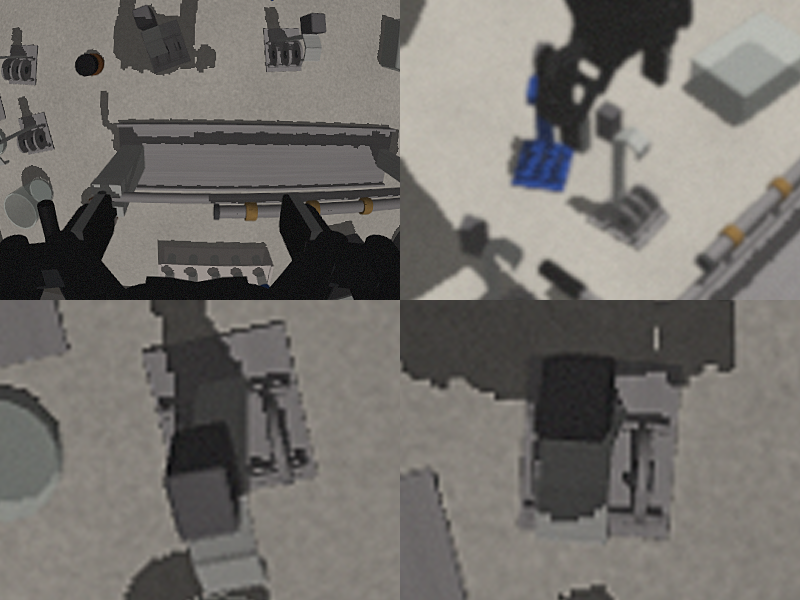

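The lever is now pushed back: w6 shows the knob at the far left (47,215), with the rail open at the gap and the tube end at (214,212). Carriers c1 and c2 (lower panels) have not moved. Refining the rack y, then picking c1 and placing it.

Run:
```python
from h import *
k=1.5625
t,w0,w2,w6=[load(n) for n in("top1","w0","w2","w6")]
Y=.158+.07*np.arange(4)
ob=[(t,[(382,260),(344,261),(307,262),(269,263)],Y,k),(w0,[(482,385),(572,378),(650,371),(716,362),(431,388)],[*Y,.119],k),(w2,[(766,410)],Y[:1],k),(w6,[(306,254),(423,248),(270,254)],[Y[0],Y[2],.119],1)]
def f(p,o=ob):
    r=[]
    for c,q,y,k in o:
        y=np.array(y);P=np.c_[p[0]-np.sin(p[2])*y,p[1]+np.cos(p[2])*y,np.full(len(y),.187)]
        r.append((proj(c,P)-np.array(q)/k).ravel())
    return np.concatenate(r)
for o in(ob,ob[1:],ob[3:]):
    s=least_squares(lambda p:f(p,o),[.65,-.13,.03],loss="soft_l1",f_scale=.7);print(s.x.round(4),s.fun.round(1))
    if o is not ob and len(o)>1: np.save("rack.npy",s.x)
print(toR([*least_squares(lambda p:f(p,ob),[.65,-.13,.03]).x[:2],0]))
```

```text
[ 0.6544 -0.1227  0.0418] [-1.8  0.3 -1.2  0.4 -1.1  0.6 -0.4  0.7  0.3  0.2 -0.8  0.5 -1.3 -0.1
 -2.   0.5 -0.5  0.1 -0.2  0.3  1.4 -0.6 -1.5 -0.8  0.7  0. ]
[ 0.6546 -0.1223  0.0435] [ 0.7  0.2 -0.5  0.3 -1.  -0.3 -1.8  0.2 -0.1  0.1 -0.   0.2  1.8 -0.6
 -1.2 -1.   1.1  0. ]
[ 0.6543 -0.1234  0.0383] [ 0.7 -0.2 -2.2 -0.1 -0.   0.2]
[ 0.00026342 -0.00021824  0.        ]
```

```bash
cat >> h.py <<'E'
FZ=lambda:telemetry.current_contact_force()[2]
def pick(p):
    x,y,a=p; g=np.array([x-.027*np.cos(a),y-.027*np.sin(a)]); yaw=180+np.degrees(a); yaw-=360*(yaw>180)
    arm.move_ptp([*g,.27],down(yaw)); arm.move_straight([*g,.127],vel=.15); arm.clamp(80); st()
    arm.move_straight([*g,.297],vel=.2); arm.pause(.2); st()
def mv(x,y,U,vel=.15): arm.move_straight(rp(x-.027,y,U+.127),vel=vel,rotation=down(YAW))
def hang(ys,stop=False):
    arm.move_ptp(rp(-.137,.070,.297),down(YAW)); mv(-.11,.070,.08,.2); st()
    mv(0,.070,.08,.12); mv(0,.070,.042,.12); arm.pause(.2); f0=FZ(); U=.042; print("f0",f0)
    while U>.030 and FZ()-f0<2: U-=.001; mv(0,.070,U,.05)
    print("U",U,FZ()-f0); slide(ys,U)
def slide(ys,U,y0=.07):
    n=int(np.ceil((ys-y0)/.06))
    for y in np.linspace(y0,ys,n+1)[1:]: mv(0,y,U,.1); st()
E
python3 - <<'E'
from h import *
C=np.load("carr.npy")
pick(C[2])
w=snap("wrist","w8");s=snap("scene","s8")
cv2.imwrite("pics/t8.png",np.hstack([crop(w,256,192,512,384,.78)[:299,:399],crop(s,230,210,200,150,2)[:299]]))
E
```

```text
t 26.3 tcp [ 0.4515 -0.0876  0.1275] op 0.0151 F [-2.5  1.   4.9]
t 27.5 tcp [ 0.4512 -0.0876  0.2962] op 0.0149 F [ 0.1  0.2 -2.6]
```

View pics/t8.png

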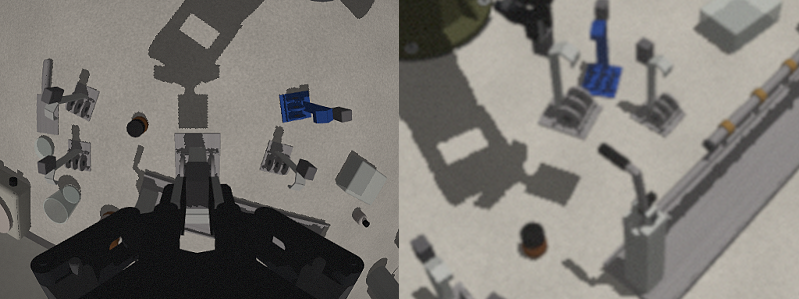

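c3 is held upright and level in the gripper; the others have not moved. Hanging it.

Run:
```python
from h import *
hang(.368-.012)
w=snap("wrist","w9");s=snap("scene","s9")
cv2.imwrite("pics/t9.png",np.hstack([crop(w,256,192,512,384,.78)[:299,:399],crop(s,330,180,134,100,3)[:299,:400]]))
```

```text
t 28.7 tcp [ 0.515  -0.0586  0.2084] op 0.015 F [-1.3  0.5 -1. ]
f0 -3.0979447243681753
U 0.036 7.993116761670608
t 32.6 tcp [0.6221 0.0048 0.1634] op 0.0153 F [-5.4  3.3  6.1]
t 33.4 tcp [0.6196 0.0614 0.1631] op 0.0149 F [-4.2  2.5  4.4]
t 34.1 tcp [0.6171 0.118  0.1629] op 0.0151 F [-3.6  2.2  3.3]
t 34.8 tcp [0.6146 0.1752 0.1628] op 0.0152 F [-1.4  0.3 -0.9]
t 35.5 tcp [0.6122 0.2322 0.1629] op 0.015 F [-0.5  0.3 -2.2]
```

View pics/t9.png

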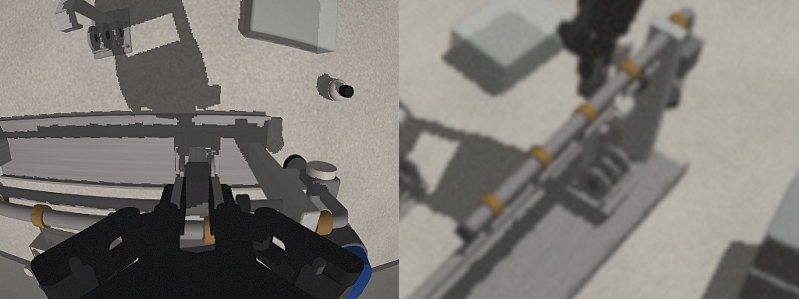

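The carrier is on the rail at about station 4 (nozzle 4 at (210,228), just past the grip), hanging upright. Now I feel for the stop collar and back off.

Run:
```python
from h import *
U=.036; fy0=telemetry.current_contact_force()[1]; y=.356
while y<.392:
    y+=.002; mv(0,y,U,.05); f=telemetry.current_contact_force()[1]-fy0
    if y>.372: print(round(y,3),round(f,1),toR(telemetry.current_tcp_pos()).round(4)[1])
    if abs(f)>5: break
st(); yc=toR(telemetry.current_tcp_pos())[1]; sh=yc-.380; print("contact",yc,"shift",sh); np.save("shift.npy",sh)
mv(0,.368+sh+.002,U,.05); arm.pause(.3); st()
```

```text
0.374 0.8 0.3741
0.376 0.1 0.3761
0.378 0.2 0.3781
0.38 -6.9 0.3791
t 38.6 tcp [0.6112 0.2553 0.163 ] op 0.0149 F [-1.5 -6.9 -0.6]
contact 0.37913484522695734 shift -0.0008651547730426645
t 39.3 tcp [0.6116 0.2455 0.163 ] op 0.0151 F [ 0.4 -0.9 -2.8]
```

```bash
cat >> h.py <<'E'
def moved(ref,u,v,pose,name):
    """displacement (raw px) of the patch centred u,v since ref was taken from the same pose"""
    arm.move_ptp(pose,down(180)); a=load(ref); b=snap("wrist",name); k=22
    u,v=int(u),int(v); t=a["pixels"][v-k:v+k,u-k:u+k]; s=b["pixels"][max(v-70,0):v+70,max(u-70,0):u+70]
    m=cv2.matchTemplate(s,t,cv2.TM_CCOEFF_NORMED); _,q,_,l=cv2.minMaxLoc(m)
    return np.array(l)+k+[max(u-70,0),max(v-70,0)]-[u,v],round(q,3)
E
python3 - <<'E'
from h import *
arm.let_go(); st(); arm.move_straight(np.array(telemetry.current_tcp_pos())+[0,0,.12],vel=.2)
print(moved("w1",485/1.5625,265/1.5625,[.44,.02,.30],"w10")); s=snap("scene","s10")
w=load("w10")
cv2.imwrite("pics/t10.png",np.hstack([crop(w,310,170,133.4,100,3)[:299,:399],crop(s,340,170,134,100,3)[:299,:400]])); st()
E
```

```text
t 40.0 tcp [0.6116 0.2453 0.163 ] op 0.0852 F [-0.1 -0.2 -0.2]
(array([0, 0]), 0.929)
t 41.9 tcp [0.4406 0.0205 0.2997] op 0.0856 F [-0.1  0.3 -0.2]
```

View pics/t10.png

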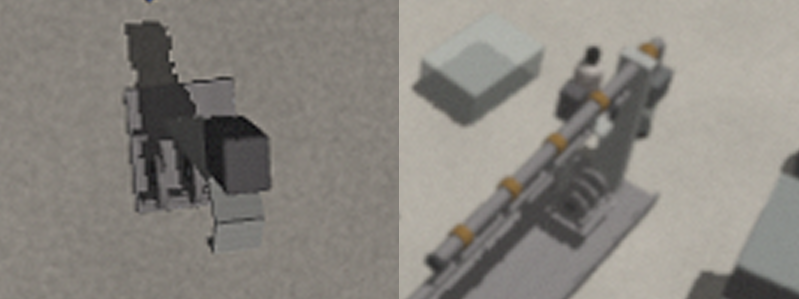

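Left panel: c4 is where it was. Right panel: the first carrier hangs upright below nozzle 4. Next is c4 to station 3, with numeric slip checks.

```bash
sed -i 's/\.042/.052/g' h.py
cat >> h.py <<'E'
sh=float(np.load("shift.npy"))
def held(name):
    a=load("w8");b=snap("wrist",name);u,v=252,190
    t=a["pixels"][v-24:v+24,u-24:u+24];s=b["pixels"][v-54:v+54,u-54:u+54]
    _,q,_,l=cv2.minMaxLoc(cv2.matchTemplate(s,t,cv2.TM_CCOEFF_NORMED));print("held shift",np.array(l)-30,round(q,2))
def job(p,ys,n):
    pick(p); held(n+"a")
    arm.move_ptp(rp(-.137,.070,.297),down(YAW)); held(n+"b"); hang(ys+sh); arm.pause(.2); st(); snap("scene",n+"s")
E
python3 - <<'E'
from h import *
job(np.load("carr.npy")[3],.298-.001,"k4")
E
```

```text
t 44.1 tcp [0.4442 0.0979 0.1274] op 0.0155 F [-1.8  1.4  5.1]
t 45.3 tcp [0.4439 0.0977 0.2962] op 0.0152 F [ 0.2 -0.  -2. ]
held shift [0 0] 0.79
held shift [-2  0] 0.72
t 47.0 tcp [ 0.5152 -0.0582  0.2082] op 0.0152 F [-0.7 -1.1 -1.3]
f0 -2.138043647365395
U 0.03599999999999998 3.9849079167758505
t 53.4 tcp [0.6221 0.0033 0.1631] op 0.0152 F [-3.4  1.7  4.5]
t 54.1 tcp [0.6197 0.0595 0.1629] op 0.0153 F [-2.6  1.4  1.7]
t 54.8 tcp [0.6172 0.116  0.1628] op 0.0148 F [ 0.1  0.2 -3. ]
t 55.5 tcp [0.6148 0.1724 0.1629] op 0.0152 F [-0.4 -0.1 -1.6]
t 55.7 tcp [0.6149 0.1719 0.163 ] op 0.0149 F [-0.2  0.2 -1.8]
```

Run:
```python
from h import *
arm.let_go(); arm.move_straight(np.array(telemetry.current_tcp_pos())+[0,0,.12],vel=.2)
k=1.5625
r=moved("w7",375/k,335/k,[.53,-.30,.30],"w12"); print("c1",r); print("c2",moved("w7",367/k,205/k,[.53,-.30,.30],"w13"))
if abs(r[0]).max()<=1 and r[1]>.85: job(np.load("carr.npy")[0],.228-.004,"k1")
```

```text
c1 (array([0, 0]), 0.994)
c2 (array([13, 16]), 0.598)
t 61.4 tcp [ 0.5953 -0.3132  0.1275] op 0.0153 F [-2.7  1.6  4.2]
t 62.6 tcp [ 0.5952 -0.313   0.2959] op 0.0153 F [ 0.6  0.6 -1.9]
held shift [0 0] 0.85
held shift [0 0] 0.72
t 64.6 tcp [ 0.5152 -0.0584  0.2081] op 0.0148 F [ 0.4 -0.4 -2.5]
f0 -2.8538162610588502
U 0.03599999999999998 7.8513899373071085
t 70.9 tcp [ 0.6224 -0.0015  0.1636] op 0.015 F [-5.6  2.4  6.3]
t 71.6 tcp [0.6201 0.0495 0.1633] op 0.0147 F [-5.   3.4  6.2]
t 72.2 tcp [0.6179 0.0999 0.1631] op 0.0152 F [-5.4  2.8  4.5]
t 72.4 tcp [0.6179 0.0996 0.1631] op 0.0151 F [-4.3  3.2  4.8]
```

c2 was knocked aside. Releasing c1 and re-measuring c2, with the rack shown in the same picture.

Run:
```python
from h import *
arm.let_go(); arm.move_straight(np.array(telemetry.current_tcp_pos())+[0,0,.12],vel=.2)
arm.move_ptp([.50,-.30,.30],down(180)); w=snap("wrist","w14"); s=snap("scene","s14"); st()
# c2 area: expected px of old pose
q=proj(w,[[.52,-.31,.07]])[0]; print(q)
cv2.imwrite("pics/t14.png",np.hstack([crop(w,q[0],q[1],125,150,4),crop(s,320,180,100,200,3)[:600,:300]]))
```

```text
t 75.6 tcp [ 0.5005 -0.2992  0.2999] op 0.0851 F [-1.4  0.1 -0.8]
[244.88810021 171.17425737]
```

View pics/t14.png

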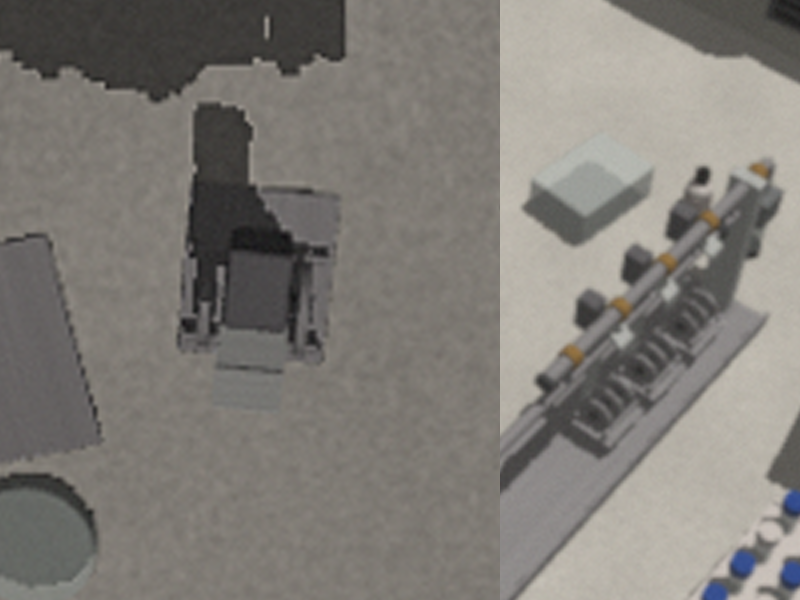

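Three carriers hang upright at nozzles 2–4. c2 is upright in its new spot: grip top corners (230,252), (293,255), (287,332), (223,328); base corners (340,195), (323,362), (180,350).

Run:
```python
from h import *
w=load("w14");q=proj(w,[[.52,-.31,.07]])[0]
o=dict(FL=(230,252),FR=(293,255),BR=(287,332),BL=(223,328),tr=(340,195),br=(323,362),bl=(180,350))
p,r=fit([(w,untile(q[0],q[1],125,150,4,o))],(.52,-.31,-.08)); print(p,np.degrees(p[2]),r.round(1))
if abs(r).max()<2.5: job(p,.158-.007,"k2")
```

```text
[ 0.52491185 -0.30864596 -0.08759554] -5.018854978498713 [-0.7 -1.   0.5 -0.3  0.1  0.5 -0.5  0.   0.4  0.1  0.3  0.5 -0.1  0.3]
t 77.5 tcp [ 0.4981 -0.3063  0.1274] op 0.0154 F [-1.1  0.9  6.6]
t 78.8 tcp [ 0.4979 -0.3062  0.296 ] op 0.0154 F [ 0.1  0.6 -2.9]
held shift [ 0 -1] 0.59
held shift [-1 -1] 0.7
t 80.7 tcp [ 0.5152 -0.0584  0.2081] op 0.015 F [-0.1  0.  -1.6]
f0 -2.7542760767745835
U 0.03599999999999998 3.496455355681591
t 86.9 tcp [ 0.6228 -0.0128  0.1631] op 0.0151 F [-2.2  1.5  0.8]
t 87.4 tcp [0.6211 0.0269 0.1629] op 0.0151 F [-0.9  1.5  0.5]
t 87.6 tcp [0.6211 0.0262 0.1629] op 0.0153 F [-1.8  0.   0.2]
```

Run:
```python
from h import *
arm.let_go(); arm.move_straight(np.array(telemetry.current_tcp_pos())+[0,0,.167],vel=.2)
arm.clamp(20)
go=lambda y,z,v=.15: arm.move_straight(rp(-.036,y,z),vel=v,rotation=down(YAW))
go(-.075,.33,.25); go(-.075,.246,.2); go(.048,.246,.1); st()
go(.03,.25); go(.03,.30,.2); go(.080,.30,.2); go(.088,.206,.08); st()
z=.206
while z>.193 and abs(FZ())<8: z-=.001; go(.088,z,.05)
print("z",z); st()
go(.088,.33,.2); arm.let_go()
arm.move_ptp(rp(-.10,.16,.36),down(YAW)); w=snap("wrist","w15"); s=snap("scene","s15"); st()
cv2.imwrite("pics/t15.png",np.hstack([crop(w,256,190,400,450,1),crop(s,330,210,160,180,2.5)]))
for th in(0,.1): print(th,((proj(s,[rp(x,.095*np.cos(th),.182+.095*np.sin(th)) for x in(-.05,-.01)])-[250,120])*2.5+[400,0]).round(0).tolist())
P=[rp(-.027,y,.185) for y in(.151+sh,.224+sh,.297+sh,.370+sh)]; print("grip tops wrist px",(proj(w,P)-[56,-35]).round(0).tolist())
```

```text
t 93.1 tcp [ 0.6166 -0.0763  0.2459] op 0.0004 F [ 0.1 -0.  -0.5]
t 95.5 tcp [ 0.6151 -0.036   0.2066] op 0.0001 F [ 0.  -0.3 -0. ]
z 0.19999999999999998
t 97.0 tcp [ 0.615  -0.0351  0.2011] op 0.0002 F [-3.5  7.5  8.7]
t 99.2 tcp [0.5481 0.0328 0.3594] op 0.0855 F [-0.1 -1.  -0.5]
0 [[431.0, 209.0], [462.0, 230.0]]
0.1 [[431.0, 204.0], [463.0, 225.0]]
grip tops wrist px [[189.0, 259.0], [248.0, 259.0], [303.0, 258.0], [351.0, 256.0]]
```

View pics/t15.png

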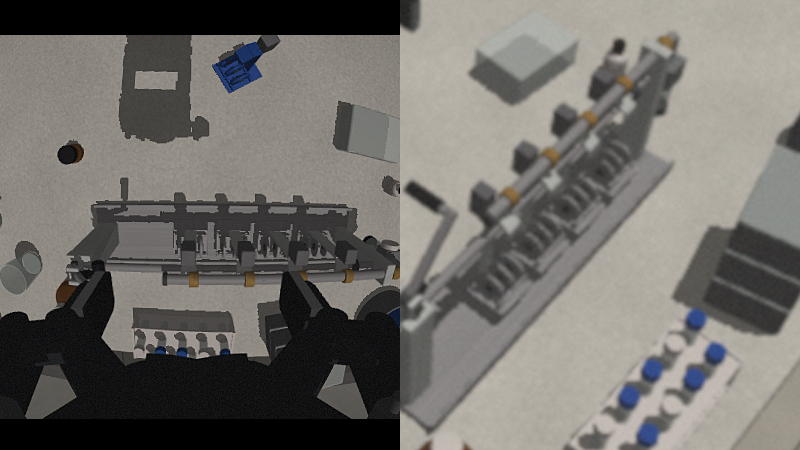

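All four carriers hang upright beneath nozzles, with grip tops within about 5 px of prediction. The lever knob, at (410,187)-(450,212) in the right panel, is still raised. Computing its angle.

```bash
cat >> h.py <<'E'
def angle(c):
    """lever angle whose predicted knob is darkest (against its surroundings)"""
    g=c["pixels"].mean(2).astype(np.float32); best=[]
    for th in np.arange(0,1.91,.02):
        C=lambda x,dr=0:rp(x,(.095+dr)*np.cos(th),.182+(.095+dr)*np.sin(th))
        xs=np.linspace(-.047,-.013,12)
        q=proj(c,[C(x) for x in xs]).astype(np.float32); 
        v=cv2.remap(g,q[:,0].copy(),q[:,1].copy(),cv2.INTER_LINEAR).mean()
        best.append((round(float(v),1),round(float(th),2)))
    return sorted(best)[:6]
E
python3 - <<'E'
from h import *
for th in np.arange(.3,1.9,.2): print(round(th,1),((proj(load("s15"),[rp(x,.095*np.cos(th),.182+.095*np.sin(th)) for x in(-.05,-.01)])-[250,120])*2.5+[400,0]).round(0).tolist())
for n in("s2","s5","s14","s15"): print(n,angle(load(n)))
E
```

```text
0.3 [[429.0, 195.0], [461.0, 216.0]]
0.5 [[425.0, 188.0], [457.0, 209.0]]
0.7 [[418.0, 185.0], [451.0, 206.0]]
0.9 [[409.0, 184.0], [442.0, 207.0]]
1.1 [[398.0, 188.0], [431.0, 210.0]]
1.3 [[385.0, 195.0], [419.0, 218.0]]
1.5 [[371.0, 205.0], [405.0, 229.0]]
1.7 [[357.0, 218.0], [391.0, 242.0]]
s2 [(52.7, 0.1), (52.7, 0.12), (53.3, 0.14), (53.4, 0.08), (54.4, 0.06), (55.6, 0.04)]
s5 [(47.0, 1.52), (47.1, 1.5), (48.7, 1.48), (50.1, 1.46), (57.0, 1.44), (64.3, 1.54)]
s14 [(50.0, 1.76), (50.1, 1.78), (51.1, 1.74), (54.0, 1.72), (65.3, 1.8), (68.8, 1.7)]
s15 [(43.3, 0.96), (43.7, 0.94), (43.9, 0.98), (44.6, 0.92), (46.1, 0.9), (46.5, 1.0)]
```

The lever is at 0.93 rad; the finger came down beyond the knob. Following the arc from directly above it now.

Run:
```python
from h import *
arm.clamp(20)
def top(th,d): return rp(-.036,.095*np.cos(th),.182+.095*np.sin(th)+.007+.011+d)
go=lambda p,v=.12: arm.move_straight(p,vel=v,rotation=down(YAW))
arm.move_ptp(top(.93,.05),down(YAW)); go(top(.93,.008))
for th in np.arange(.85,-.01,-.1): go(top(max(th,0),-.002),.08)
st(); z=-.002
while z>-.012 and FZ()<10: z-=.001; go(top(0,z),.05)
print("z",z); st(); go(top(0,.12),.2); arm.let_go()
arm.move_ptp(rp(-.20,.10,.36),down(YAW)); s=snap("scene","s16"); print(angle(s)); st()
```

```text
t 103.5 tcp [ 0.6143 -0.029   0.2023] op -0.0001 F [-0.2  0.7  0.1]
z -0.004
t 104.0 tcp [ 0.6149 -0.0277  0.1973] op -0.0002 F [-4.   8.7 10.4]
[(45.6, 0.94), (45.8, 0.96), (46.0, 0.92), (46.8, 0.9), (47.1, 0.98), (47.8, 0.88)]
t 106.3 tcp [ 0.4511 -0.0311  0.3597] op 0.0853 F [0.2 0.7 1.5]
```

Run:
```python
from h import *
print(arm.tcp_to_tips); arm.clamp(20)
def top(th,d): return rp(-.036,.095*np.cos(th),.182+.095*np.sin(th)+.007+.011+d)
go=lambda p,v=.12: arm.move_straight(p,vel=v,rotation=down(YAW))
def rep(n):
    f=np.round(telemetry.current_contact_force(),1); p=toR(telemetry.current_tcp_pos()).round(3); a=angle(snap("scene",n)); w=snap("wrist",n+"w"); print(n,p,f,a[0],a[1],angle(w)[0])
arm.move_ptp(top(.93,.05),down(YAW)); rep("a0"); go(top(.93,.008)); rep("a1")
for i,th in enumerate((.85,.75,.65,.5)): go(top(th,-.002),.08); rep(f"a{i+2}")
```

```text
0.011
a0 [-0.036  0.057  0.326] [-0.9  0.4 -0.2] (46.4, 0.94) (46.5, 0.92) (17.0, 0.8)
a1 [-0.036  0.057  0.285] [ 0.2 -0.   0.6] (45.0, 0.94) (45.2, 0.92) (9.7, 0.96)
a2 [-0.036  0.063  0.269] [-0.2  1.1  0.2] (44.2, 0.94) (44.4, 0.92) (18.2, 0.86)
a3 [-0.036  0.07   0.262] [ 0.3 -0.  -0.1] (43.1, 0.94) (43.2, 0.92) (17.8, 0.94)
a4 [-0.036  0.076  0.255] [ 0.5  0.4 -0.6] (42.7, 0.92) (42.8, 0.94) (17.2, 0.9)
a5 [-0.036  0.084  0.243] [0.1 0.4 0.1] (42.9, 0.92) (42.9, 0.94) (18.5, 0.84)
```

No contact force: the narrow finger slides past the knob's +y side. I'll come from the -y upper side instead, lagging behind the knob.

Run:
```python
from h import *
def P(th,d=0): return rp(-.036,.095*np.cos(th)-.012*np.sin(th),.182+.095*np.sin(th)+.007*np.cos(th)+.011+d)
go=lambda p,v=.12: arm.move_straight(p,vel=v,rotation=down(YAW))
def rep(n):
    f=np.round(telemetry.current_contact_force(),1); p=toR(telemetry.current_tcp_pos()).round(3); a=angle(snap("scene",n)); print(n,p,f,a[0],a[1])
here=toR(telemetry.current_tcp_pos())
go(rp(here[0],here[1],.33),.2); go(P(1.35,.04),.2); go(P(1.35)); rep("b0")
for i,th in enumerate(np.arange(1.2,.25,-.15)): go(P(th,-.003),.1); rep(f"b{i+1}")
```

```text
b0 [-0.036  0.01   0.288] [-1.2 -0.1  0.4] (45.6, 0.94) (45.8, 0.92)
b1 [-0.036  0.024  0.281] [ 0.1 -0.9  0.8] (47.5, 0.94) (47.9, 0.92)
b2 [-0.036  0.038  0.276] [ 1.1 -0.2 -0.1] (48.1, 0.94) (48.2, 0.96)
b3 [-0.036  0.05   0.268] [-0.   0.5  0. ] (45.6, 0.94) (45.7, 0.96)
b4 [-0.036  0.062  0.259] [-0.5  0.1 -0.8] (44.0, 0.94) (44.3, 0.92)
b5 [-0.036  0.072  0.249] [ 0.2  0.1 -0.5] (42.4, 0.94) (42.9, 0.92)
b6 [-0.036  0.081  0.237] [-0.  -0.  -0.3] (43.2, 0.92) (43.2, 0.94)
b7 [-0.036  0.087  0.224] [ 0.5 -0.1 -0.7] (41.8, 0.92) (42.0, 0.94)
```

Run:
```python
from h import *
here=toR(telemetry.current_tcp_pos()); arm.move_straight(rp(here[0],here[1],.36),vel=.2)
V=[]
for i,(x,y,z) in enumerate([(-.13,-.02,.38),(-.13,.10,.38)]):
    arm.move_ptp(rp(x,y,z),down(YAW)); V.append(snap("wrist",f"v{i}"))
V.append(snap("scene","v2")); st()
res=[]
xs=np.linspace(-.047,-.013,12)
for y in np.arange(-.04,.11,.003):
  for z in np.arange(.175,.295,.003):
    vals=[]
    for c in V:
        q=proj(c,[rp(x,y,z) for x in xs]).astype(np.float32); g=c["pixels"].mean(2).astype(np.float32)
        vals.append(cv2.remap(g,q[:,0].copy(),q[:,1].copy(),cv2.INTER_LINEAR).mean())
    res.append((round(float(max(vals)),0),round(y,3),round(z,3),np.round(vals,0).tolist()))
for r in sorted(res,key=lambda r:r[0])[:8]: print(r, np.hypot(r[1],r[2]-.182).round(3),np.arctan2(r[2]-.182,r[1]).round(2))
print(angle(V[0])[:2],angle(V[1])[:2],angle(V[2])[:2])
```

```text
t 116.4 tcp [ 0.5207 -0.0282  0.3796] op -0.0002 F [ 0.5 -0.2 -0.1]
(45.0, np.float64(0.056), np.float64(0.256), [17.0, 15.0, 45.0]) 0.093 0.92
(45.0, np.float64(0.056), np.float64(0.259), [20.0, 15.0, 45.0]) 0.095 0.94
(46.0, np.float64(0.059), np.float64(0.253), [21.0, 25.0, 46.0]) 0.092 0.88
(46.0, np.float64(0.059), np.float64(0.256), [19.0, 24.0, 46.0]) 0.095 0.9
(48.0, np.float64(0.056), np.float64(0.262), [20.0, 20.0, 48.0]) 0.098 0.96
(48.0, np.float64(0.059), np.float64(0.25), [20.0, 24.0, 48.0]) 0.09 0.86
(48.0, np.float64(0.059), np.float64(0.259), [19.0, 24.0, 48.0]) 0.097 0.92
(50.0, np.float64(0.062), np.float64(0.247), [19.0, 23.0, 50.0]) 0.09 0.81
[(15.2, 0.96), (15.7, 0.76)] [(14.8, 0.94), (18.2, 0.8)] [(44.5, 0.94), (44.8, 0.96)]
```

The knob really is at (y .056, z .257). All the contact evidence (missed first clamp, no touch here) says the shut fingertips sit about 15 mm higher than I assumed. Pressing deeper along the same arc.

Run:
```python
from h import *
def P(th,d=0): return rp(-.036,.095*np.cos(th)-.010*np.sin(th),.182+.095*np.sin(th)+.007*np.cos(th)-.014+d)
go=lambda p,v=.12: arm.move_straight(p,vel=v,rotation=down(YAW))
def rep(n):
    f=np.round(telemetry.current_contact_force(),1); p=toR(telemetry.current_tcp_pos()).round(3); a=angle(snap("scene",n)); print(n,p,f,a[0],a[1])
arm.move_ptp(P(1.2,.06),down(YAW)); go(P(1.2)); rep("d0")
for i,th in enumerate((1.05,.9,.75,.6,.4,.2,.05)):
    go(P(th,-.002),.1); rep(f"d{i+1}")
    if abs(FZ())>20: break
```

```text
d0 [-0.036  0.025  0.26 ] [-0.6  0.   0.9] (45.3, 0.94) (45.5, 0.96)
d1 [-0.036  0.039  0.252] [-0.8  1.   0.2] (53.6, 0.94) (53.7, 0.98)
d2 [-0.036  0.052  0.244] [ 0.  -0.5 -0.6] (49.3, 0.98) (49.6, 0.96)
d3 [-0.036  0.063  0.235] [ 0.1 -0.4 -0.2] (47.4, 0.88) (47.8, 0.9)
d4 [-0.036  0.073  0.225] [0.5 1.  0.5] (46.4, 0.76) (46.6, 0.74)
d5 [-0.036  0.084  0.209] [ 0.4  0.4 -0.2] (47.3, 0.72) (47.3, 0.74)
d6 [-0.036  0.091  0.192] [0.6 0.8 0.3] (41.9, 0.84) (42.0, 0.86)
d7 [-0.036  0.094  0.177] [ 0.3 -0.5 -0.4] (44.2, 0.92) (44.4, 0.9)
```

Run:
```python
from h import *
h=toR(telemetry.current_tcp_pos())
arm.move_straight(rp(h[0],h[1],.168),vel=.03); st()
arm.move_straight(rp(h[0],h[1],.36),vel=.2)
arm.move_ptp(rp(-.13,.10,.38),down(YAW)); w=snap("wrist","v3"); s=snap("scene","v4"); print(angle(w)[:3],angle(s)[:3]); st()
```

```text
t 120.7 tcp [ 0.6155 -0.0296  0.1722] op -0.0001 F [-11.6   1.6  32.3]
[(16.6, 0.6), (18.5, 0.68), (18.6, 0.58)] [(49.8, 0.0), (54.6, 0.02), (65.2, 0.04)]
t 122.3 tcp [ 0.5208 -0.028   0.379 ] op 0.0001 F [-0.  -0.2 -0.3]
```

Run:
```python
from h import *
arm.let_go(); arm.move_ptp(rp(-.13,-.02,.38),down(YAW)); w=snap("wrist","v5"); s=snap("scene","v6"); a=load("s15")
g=w["pixels"].mean(2)
for th in(0,.05,.1,.2,.6,.94):
    q=proj(w,[rp(x,.095*np.cos(th),.182+.095*np.sin(th)) for x in np.linspace(-.047,-.013,12)]).round().astype(int); print(th,[int(g[v,u]) for u,v in q][::2])
print(angle(s)[:3])
# hooks: carriers unchanged since s15 (patch shifts at the predicted grip positions)
for y in(.151,.224,.297,.370):
    u,v=proj(s,[rp(-.027,y+sh,.166)])[0].astype(int); t=a["pixels"][v-9:v+9,u-9:u+9]; m=cv2.matchTemplate(s["pixels"][v-17:v+17,u-17:u+17],t,cv2.TM_CCOEFF_NORMED); _,q,_,l=cv2.minMaxLoc(m)
    # grip block darkness offset along rail
    G=s["pixels"].mean(2); best=min((round(float(np.mean([G[tuple(proj(s,[rp(-.038,y+d+e,z)])[0][::-1].astype(int))] for e in(-.007,0,.007) for z in(.155,.166,.177)])),1),round(d*1000)) for d in np.arange(-.02,.021,.002))
    print(y,np.array(l)-8,round(q,3),"darkest at mm",best)
```

```text
0 [35, 25, 25, 30, 29, 21]
0.05 [30, 29, 24, 24, 15, 17]
0.1 [19, 21, 20, 12, 17, 17]
0.2 [14, 13, 14, 15, 14, 13]
0.6 [27, 7, 91, 28, 96, 133]
0.94 [74, 97, 127, 128, 130, 130]
[(51.9, 0.0), (56.9, 0.02), (67.9, 0.04)]
0.151 [0 0] 0.998 darkest at mm (111.8, 6)
0.224 [0 0] 0.999 darkest at mm (120.4, 8)
0.297 [0 0] 0.999 darkest at mm (126.2, 6)
0.37 [0 0] 0.999 darkest at mm (117.7, 20)
```

Run:
```python
from h import *
for n in("s2","v4","v6"):
    c=load(n); g=c["pixels"].mean(2).astype(np.float32); o=[]
    for th in np.arange(-.2,.3,.02):
        q=proj(c,[rp(x,.095*np.cos(th),.182+.095*np.sin(th)) for x in np.linspace(-.047,-.013,12)]).astype(np.float32)
        o.append((round(float(cv2.remap(g,q[:,0].copy(),q[:,1].copy(),cv2.INTER_LINEAR).mean()),1),round(float(th),2)))
    print(n,sorted(o)[:5])
```

```text
s2 [(52.7, 0.1), (52.7, 0.12), (53.3, 0.14), (53.4, 0.08), (54.4, 0.06)]
v4 [(48.5, -0.02), (48.6, -0.04), (49.1, -0.06), (49.8, -0.0), (50.0, -0.08)]
v6 [(50.3, -0.02), (50.4, -0.04), (50.8, -0.06), (51.2, -0.08), (51.9, -0.0)]
```

Run:
```python
from h import *
st(); arm.job_done()
```

```text
t 123.8 tcp [ 0.5257 -0.1472  0.3802] op 0.0854 F [-1.1  0.6  0.3]
the job is handed in; nothing more can be done
```

I opened the clamp lever, hung all four grey carriers, one under each nozzle, shut the lever and handed the job in at 124 s. `arm.job_done()` reports no verdict.

**Carriers:** The fourth carrier was knocked aside during the run, so I measured it again before picking it up. My last picture shows all four hanging upright. They were aimed -7, -4, -1 and +2 mm from stations 1 to 4. That picture reads them roughly 1 to 6 mm lower along the rail, worst at station 4, which is still inside the 14 mm limit. The carriers had not moved in the last camera image. The stop collar was touched 1 mm from where I expected it.

**Lever:** It took two grips to open, because the first closed on nothing. It took three tries to shut, because the closed fingertips sit about 15 mm higher than I had assumed. The final press met a solid stop at 32 N. The scene camera then read about -0.03 rad, which is shut, and a reading near 0.1 rad before opening supports that scale.

**Checks that disagreed or are missing:**
- The wrist camera's lever angle did not match the scene camera. It read 0.6 rad, probably confused by the black fingers; after I opened them it was inconclusive, darkest near 0.2 rad.
- A last darkness check along the grips was unusable, so I ignored it.
- I did not measure the bystanders one by one. The pictures showed none displaced.

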